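Pipe rest into the bench socket

ROBOT

A 6-joint arm with a two-finger parallel gripper is mounted at the origin on the work surface. World frame = base frame: x ahead of the robot, y to its left, z up, the work surface at z = 0. Lengths are in mm, angles in rad, forces in N, time in s.
With the tool pointing down it reaches from about 275 to 750 mm from the base axis. Payload 10.2 kg.
Tool frame: the origin (TCP) lies on the centre line of the jaws, within the pads' length; the fingertips stand 25 mm ahead of it and the grasp point (between the pads) lies 6 mm ahead of it; z points along the fingers, y is the line along which they close (so a half turn about z gives the same grasp; the last joint's range is limited). The gripper opens to 85 mm and grips with 20 to 120 N. Pads are 22 mm wide; open, the fingers measure 114 mm over their backs; the gripper's body (76 mm by 85 mm) begins 54 mm behind the grasp point. The pads swing forward as they close: fully open they stand 13 mm farther back than shut.
Start: joints at [0.901, 0.313, 1.498, -0, 1.331, -0.223], TCP at [226.856, 473.463, 256.294] pointing down, gripper open.
Joint ranges: [-2.94, 2.94], [-0.97, 2.17], [0.19, 2.56], [-1.23, 4.37], [0.02, 3.11], [-2.88, 2.88]. Speed limits (rad/s): [2.39, 2.39, 3.01, 3.14, 3.14, 3.14].

INTERFACE

Orientations are given as a unit quaternion [w, x, y, z].
In Python, from workcell import env gives the robot as it stands.
- The arm moves only by the tool drive_tool, never from a script. Its argument "targets" is a list that holds one entry, the list of rows, each a list of 7 numbers: the closure, from 0 (fully open) to 1 (shut), then the shift along the tool's x, y, z in cm, then the turn, a rotation vector about the tool's x, y, z in rad. A call has 1 to 5 rows; each row is the pose to reach, as a shift and turn from the pose commanded when the call began, along the tool's axes at that moment; what a row does not reach only later rows make up. A row lasts 1/8 s, in which the tool goes at most 62.5 mm and 10.7 degrees, less where a joint would pass 70% of its speed; a pose out of reach is approached as far as the arm can. A call with a gripper value outside its range is refused whole. The fingers move at their own pace and stop on an object; the grip force is fixed at half the most. Time passes only in rows, so rows that repeat a pose let the fingers close. It gives the time, the measured TCP pose, the force, the opening and the grip force at its end, in the units of the state.
- env.state(): the state, without advancing time (a new reading comes with each control period).
- env.camera(name): name is "scene" or "top" or "wrist"; returns a dict with "color" (420x560x3 uint8, blue, green, red), "intrinsics" (3x3 intrinsics, pixels), "extrinsics" (4x4, takes a point from camera to world coordinates); the wrist camera has in their place "T_tool_cam" (4x4, takes a point from camera to tool coordinates, whose origin is the TCP and whose axes are the flange's). Camera axes: x right, y down, z forward; pixel columns grow to the right and rows downward; lengths in mm; the calibration is good to about 2 mm. A picture is of the moment at which its call begins: read the wrist's pose just before it. There is no depth.
- env.hand_in(): hands the job in; it is judged then, once.
Trained networks look in the newest picture that a camera, given by its name, has taken for a name from the list of things; names that differ only in an ending like _2 or _b are one class to them, and where a whole thing is asked for, a point or a joint stands for the part that bears it (a point fixed in the world has none). Each returns a list of dicts, best first, with "conf" (0 to 1); they miss things now and then, are a little off and sometimes report something else, mostly with a low value. They report only what shows in the picture. A call takes as long as a camera call. They do not tell look-alikes from the thing itself.
- env.find_in(camera, query): "point" ([x, y, z] in mm, in world coordinates, good to about 4 mm: the middle of the surface that is visible of it).
- env.masks_of(camera, query): "mask" (420x560 bool, what is visible of it).
The state is a dict: "t": time; "q": joint angles; "dq": joint speeds; "joint_torque": joint torques, N m; "position": TCP position; "orientation": TCP orientation; "wrist_force": force on the tool from outside, world axes, zero at the start; "moment": the same for the moment, N m; "grip_width": finger opening in mm; "gripper_force": force on a finger pad.
Only numpy, scipy, OpenCV 4.12 (cv2) and the standard library are available. Lean on these libraries where they do the work, as an engineer would, in place of code of your own. Each camera call takes 0.05 s, during which the arm holds its last target. There are 200 camera calls.

TASK

Set the bench up for grinding pipe: take the yellow pipe rest, the one with the V-shaped head, turn it so that its flat shank lines up with the slot in the blue bench socket, and lower it through the slot (do not drop it) until its collar sits flat on the socket's steel rim. Let go of it there, and leave the green roller rest standing where it is.

Things in the scene. Friction and masses are not known exactly. Their poses are not given: they have to be found in the camera images.
- vrest_grip (a point): Yellow V-head rest, loose, 0.7 kg, upright, 138 mm tall. From its foot up: steel shank 30 (x) x 56 (y) mm, 70 long; collar 72 x 98, 8 thick; web 26 thick (x), 44 wide (y), 42 high; V arms to y=+-44. Point: middle of the web, 105 above the foot, 35 above the collar's underside; grip here from above across the 26 mm (along x). z up; a half turn makes no difference.
- socket_mouth (a point): Blue bench socket, fixed: dark base 110 x 150 mm, raised plate, steel rim 72 x 98 with its top 95 above the bench. Slot right through, 40 (x) x 66 (y): 5 mm of play a side, 10 degrees of turn; mouth flared to 54 x 80 over the top 12 mm; open beneath, the seated shank ends 25 above the bench. Point: slot's centre at the rim's top; x its short side, y its long side, z up.
- rrest_grip (a point): Green roller rest, loose: same shank, collar and web as the yellow one, but a black roller across its top, 141 mm tall, standing upright in the same area. Leave it standing. Point: middle of its web, 105 mm above the foot; axes as on the yellow rest.
Mind the look-alikes: they are no part of the job. Leave any red look-alike of the part that bears socket_mouth alone. Of the things that look like the part that bears vrest_grip, the smaller one is meant.

How it is judged:
By the outcome, as a careful person would: the job done as asked, in the order asked, and still so for the second after the job is handed in, with the robot touching nothing.
It also fails if it takes over 40 s, if anything falls off the work surface, if the arm or the gripper's body presses on something with over 40 N, if the wrist force passes 120 N, or if a joint passes its speed limit or range.

## Working session

There is one attempt and no reset: what is moved stays moved. The work goes in short steps, Python scripts to look and compute and a tool call to move; the robot and the scene stay as the last step left them, time stands still between calls to the robot, and variables do not carry over. Pictures are saved under pics/ and viewed, at most 10 in all, crops included, and the job is handed in when it is done.

Besides the shell and the picture viewer there is one more tool, called by a JSON object that holds its "api" and its "payload". drive_tool: Moves the arm, as the interface text tells. Its arguments: {"type":"object","properties":{"targets":{"type":"array","items":{"type":"array","items":{"type":"array","items":{"type":"number"}}}}},"required":["targets"]}

```bash
mkdir -p pics; cat > h.py <<'E'
import numpy as np, cv2
from workcell import env
from scipy.spatial.transform import Rotation as R
def Rt():
    s=env.state(); q=s["orientation"]; return np.array(s["position"]), R.from_quat([q[1],q[2],q[3],q[0]]).as_matrix()
def cam(n):
    p,r=Rt(); c=env.camera(n); K=np.array(c["intrinsics"])
    if n=="wrist":
        T=np.eye(4);T[:3,:3]=r;T[:3,3]=p; E=T@np.array(c["T_tool_cam"])
    else: E=np.array(c["extrinsics"])
    return c["color"],K,E
def pix2z(K,E,uv,z):
    d=E[:3,:3]@np.linalg.inv(K)@np.array([uv[0],uv[1],1.]); o=E[:3,3]
    return o+d*(z-o[2])/d[2]
def proj(K,E,P):
    P=np.atleast_2d(P); c=(P-E[:3,3])@E[:3,:3]; u=c@K.T; return u[:,:2]/u[:,2:]
E
python3 - <<'E'
from h import *
ims=[]
for n in ["scene","top"]:
    im,K,E=cam(n); cv2.imwrite(f"pics/{n}0.png",im); print(n,E[:3,3].round(),K[0,0])
    for q in ["vrest_grip","socket_mouth","rrest_grip"]:
        for d in env.find_in(n,q): print(q,np.round(d["point"]),round(d["conf"],2),proj(K,E,d["point"]).round()[0])
        print([ (m["mask"].sum(),round(m["conf"],2)) for m in env.masks_of(n,q)])
s=env.state();print(s["t"],s["orientation"])
E
```

```text
scene [ 877. -344.  954.] 392.8177688981713
vrest_grip [ 495. -329.   77.] 0.96 [190. 290.]
vrest_grip [ 325. -345.  104.] 0.83 [145. 238.]
[(np.int64(2318), 0.78), (np.int64(1405), 0.64)]
socket_mouth [545. 226.  80.] 0.77 [374. 178.]
socket_mouth [533. -26.  94.] 0.73 [301. 225.]
socket_mouth [347. 196.  78.] 0.56 [317. 141.]
[(np.int64(2030), 0.74), (np.int64(2213), 0.66)]
rrest_grip [530. -27.  94.] 0.77 [299. 225.]
[(np.int64(1179), 0.83), (np.int64(2309), 0.19)]
top [ 324.   -9. 1002.] 387.4032440079512
vrest_grip [ 300. -328.  105.] 0.9 [404. 278.]
vrest_grip [ 477. -322.   79.] 0.74 [392. 204.]
[(np.int64(2520), 0.96), (np.int64(1250), 0.9)]
socket_mouth [331. 223.  80.] 0.92 [166. 270.]
socket_mouth [528. 251.  80.] 0.83 [155. 188.]
[(np.int64(2981), 0.94), (np.int64(3048), 0.93)]
rrest_grip [514. -20.  77.] 0.91 [268. 191.]
[(np.int64(1130), 0.72)]
0.7 [ 4.95405921e-06  2.21537795e-01  9.75151786e-01 -6.78486400e-06]
```

View pics/scene0.png

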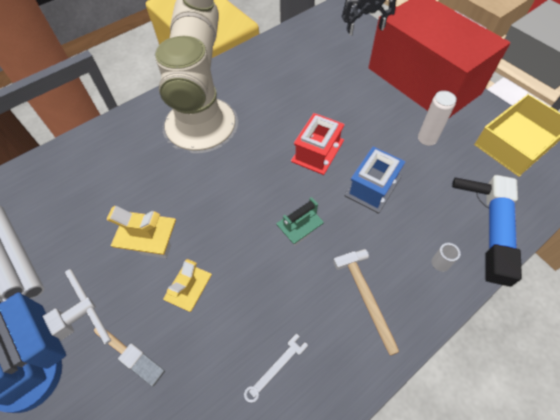

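View pics/top0.png

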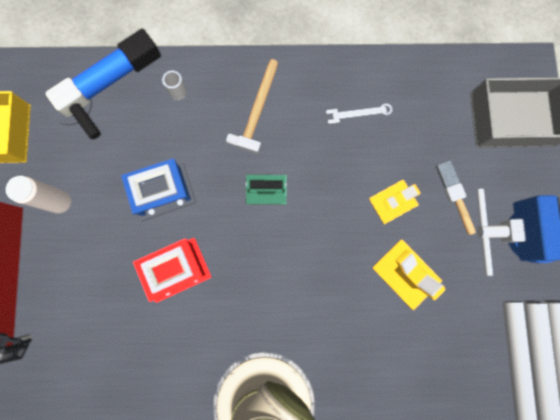

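The V-rests are the small one at scene (187,285) / top (396,201) and the large one at scene (143,230) / top (409,274). The green roller rest at top (267,190) is also similar. I choose the smaller V-rest. For the socket, blue is at top (155,187) and red, which is not wanted, at top (172,270).

```bash
cat >> h.py <<'E'
def quad(im,K,E,maskfn,seed,rad,z):
    hsv=cv2.cvtColor(im,cv2.COLOR_BGR2HSV); m=maskfn(hsv).astype(np.uint8)
    yy,xx=np.mgrid[:im.shape[0],:im.shape[1]]; m[(xx-seed[0])**2+(yy-seed[1])**2>rad**2]=0
    n,l,st,c=cv2.connectedComponentsWithStats(m); k=1+np.argmax(st[1:,4])
    ys,xs=np.nonzero(l==k); P=np.array([pix2z(K,E,(a,b),z)[:2] for a,b in zip(xs,ys)])
    return cv2.minAreaRect(P.astype(np.float32)), P
yel=lambda h:(h[...,0]>18)&(h[...,0]<32)&(h[...,1]>120)&(h[...,2]>90)
gry=lambda h:(h[...,1]<50)&(h[...,2]>150)
E
python3 - <<'E'
from h import *
im,K,E=cam("top")
print("v",quad(im,K,E,yel,(396,201),33,78)[0])
print("vbig",quad(im,K,E,yel,(409,274),45,78)[0])
print("rim",quad(im,K,E,gry,(155,187),28,95)[0])
im2,K2,E2=cam("scene")
print("v",quad(im2,K2,E2,yel,(187,285),30,78)[0])
print("vbig",quad(im2,K2,E2,yel,(143,230),42,78)[0])
print("rim",quad(im2,K2,E2,gry,(380,168),28,95)[0])
a=cv2.resize(im[150:320,360:460],None,fx=3.5,fy=3.5,interpolation=cv2.INTER_CUBIC)
b=cv2.resize(im2[200:370,100:220],None,fx=3.5,fy=3.5,interpolation=cv2.INTER_CUBIC)
cv2.imwrite("pics/crop1.png",np.hstack([a,b]))
E
```

```text
v ((483.4629211425781, -325.9809875488281), (73.6499252319336, 100.7973861694336), 27.355499267578125)
vbig ((301.0134582519531, -351.8824768066406), (155.5029754638672, 101.67050170898438), 41.65504837036133)
rim ((532.4200439453125, 254.99151611328125), (72.87798309326172, 98.06868743896484), 17.94179916381836)
v ((480.9520568847656, -323.9638977050781), (72.95123291015625, 106.80622100830078), 26.182697296142578)
vbig ((273.7301940917969, -348.11785888671875), (174.7056884765625, 108.6012191772461), 41.86833190917969)
rim ((532.3076782226562, 252.14993286132812), (73.25961303710938, 105.26362609863281), 17.37468910217285)
```

View pics/crop1.png

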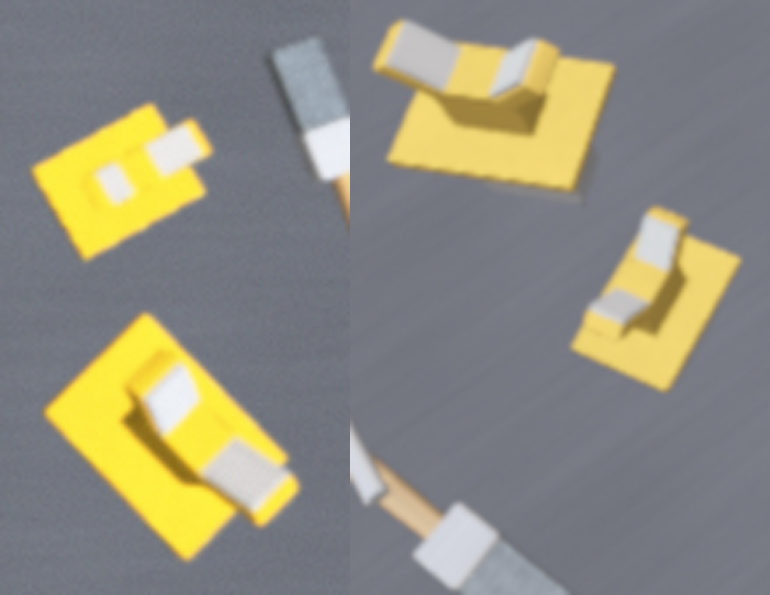

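The crop shows two upright V-rests. The small one (collar about 73x101, the described 72x98) is at crop left (120,180), and the big one is at (165,440). I take the small one, passing the socket on the way for a wrist-camera look.

{"api": "drive_tool", "payload": {"targets": [[[0,-6,-1.1,-1,0,0,0.13],[0,-12,-2.2,-2,0,0,0.26],[0,-18,-3.3,-3,0,0,0.39],[0,-24,-4.4,-4,0,0,0.52],[0,-30,-5.4,-5,0,0,0.65]]]}}

```text
t: 1.42
position: [475.5, 293.7, 306.8]
orientation: [0.0, 0.523, 0.852, 0.0]
wrist_force: [-0.5, 1.0, 0.3]
grip_width: 85.2
gripper_force: 0.0
```

```bash
python3 - <<'E'
from h import *
im,K,E=cam("wrist"); cv2.imwrite("pics/w1.png",im)
p,r=Rt(); print(p.round(),r.round(2).tolist(),(np.linalg.inv(np.block([[r,p[:,None]],[np.zeros((1,3)),np.ones((1,1))]]))@E).round(2).tolist(),K[0,0])
s=proj(K,E,[532.4,253.5,95])[0]; print(s)
for d in env.find_in("wrist","socket_mouth"): print(np.round(d["point"]),d["conf"])
try: print("rim",quad(im,K,E,gry,s,150,95)[0])
except Exception as e: print(e)
E
```

```text
[481. 290. 307.] [[-0.44, 0.9, 0.0], [0.9, 0.44, -0.0], [-0.0, 0.0, -1.0]] [[0.01, -0.95, -0.32, 88.34], [1.0, 0.01, 0.0, -2.12], [0.0, -0.32, 0.95, -117.27], [0.0, 0.0, 0.0, 1.0]] 325.587572884939
[312.63474392 239.20140489]
[332. 224.  82.] 0.59
[531. 263.  83.] 0.56
rim ((537.13330078125, 250.5425262451172), (73.69143676757812, 101.52456665039062), 17.0850772857666)
```

View pics/w1.png

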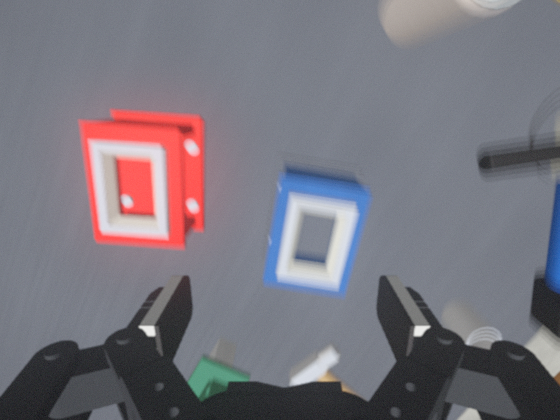

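The wrist view shows the blue socket at (318,238) and the red one at (135,185). The picture is a little blurred because the arm was still settling, so I measure again now that it is at rest.

```bash
python3 - <<'E'
from h import *
for i in range(3):
    im,K,E=cam("wrist")
s=proj(K,E,[534,252.5,95])[0]
rc,P=quad(im,K,E,gry,s,90,95)
print(Rt()[0],rc, cv2.minAreaRect(np.percentile(P,[0,100],axis=0).astype(np.float32))[0], np.ptp(P,axis=0))
# inner slot mouth centre: hole contour of the rim mask
E
```

```text
[473.79759524 295.26049894 306.05009802] ((532.4239501953125, 255.9127960205078), (72.63836669921875, 100.29926300048828), 17.827377319335938) (532.6044921875, 255.46533203125) [ 98.3885905  115.18365649]
```

{"api": "drive_tool", "payload": {"targets": [[[0,-5,-2.7,0,0,0,0],[0,-10,-5.4,0,0,0,0],[0,-15,-8.1,0,0,0,0],[0,-20,-10.8,0,0,0,0],[0,-25,-13.5,0,0,0,0]]]}}

```text
t: 2.3
position: [467.3, 10.7, 306.5]
orientation: [0.0, 0.52, 0.854, 0.0]
wrist_force: [0.3, 0.5, 0.3]
grip_width: 85.5
gripper_force: 0.0
```

{"api": "drive_tool", "payload": {"targets": [[[0,-5,-2.7,0,0,0,0],[0,-10,-5.4,0,0,0,0],[0,-15,-8.1,0,0,0,0],[0,-20,-10.8,0,0,0,0],[0,-25,-13.8,0,0,0,0]]]}}

```text
t: 2.92
position: [459.5, -274.6, 306.4]
orientation: [0.0, 0.52, 0.854, 0.0]
wrist_force: [0.5, 0.1, -0.4]
grip_width: 85.6
gripper_force: 0.0
```

```bash
python3 - <<'E'
from h import *
for i in range(5): im,K,E=cam("wrist")
cv2.imwrite("pics/w2.png",im)
p,r=Rt(); s=proj(K,E,[482,-325,78])[0]; print(p.round(1),s, np.degrees(np.arctan2(r[1,1],r[0,1])))
rc,P=quad(im,K,E,yel,s,130,78); print(rc)
for d in env.find_in("wrist","vrest_grip"): print(np.round(d["point"]),d["conf"])
E
```

```text
[ 459.7 -272.9  306.3] [280.11240157 229.16413677] 27.257672536859406
((483.3240661621094, -326.53179931640625), (71.9850845336914, 98.43238830566406), 27.313636779785156)
[ 479. -322.   81.] 0.82
[ 311. -328.  103.] 0.64
```

View pics/w2.png

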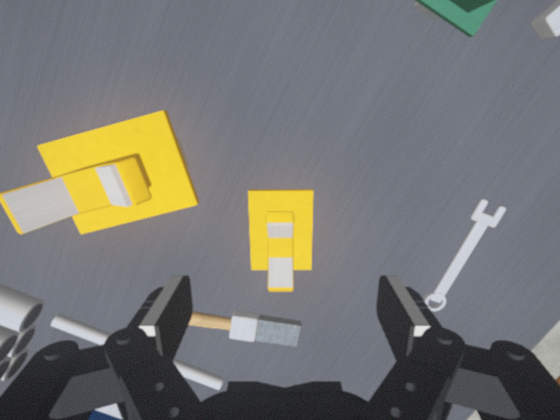

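The small V-rest is centred at (280,230), aligned with the jaws, and its 72.0x98.4 collar confirms the choice. I descend in two steps.

{"api": "drive_tool", "payload": {"targets": [[[0,-5.8,-0.4,0,0,0,0],[0,-5.8,-0.4,5,0,0,0],[0,-5.8,-0.4,10,0,0,0],[0,-5.8,-0.4,14.5,0,0,0],[0,-5.8,-0.4,14.5,0,0,0]]]}}

```text
t: 3.85
position: [481.9, -325.4, 159.2]
orientation: [-0.003, 0.52, 0.854, 0.001]
wrist_force: [0.7, -0.4, -0.6]
grip_width: 85.7
gripper_force: 0.0
```

{"api": "drive_tool", "payload": {"targets": [[[0,0,0,2.5,0,0,0],[0,0,0,5,0,0,0],[0,0,0,5,0,0,0]]]}}

```text
t: 4.22
position: [482.8, -327.1, 112.3]
orientation: [0.0, 0.521, 0.854, 0.0]
wrist_force: [-0.1, -0.2, 0.3]
grip_width: 85.2
gripper_force: 0.0
```

```bash
python3 - <<'E'
from h import *
im,K,E=cam("wrist"); im,K,E=cam("wrist"); cv2.imwrite("pics/w3.png",im)
p,r=Rt(); print(p, env.state()["wrist_force"], r.T@(np.array([483.3,-326.5,111])-p))
E
```

```text
[ 483.28839217 -328.00099393  113.71805954] [-0.12690824 -0.24301541  0.74851139] [1.3379862  0.69387899 2.71464363]
```

View pics/w3.png

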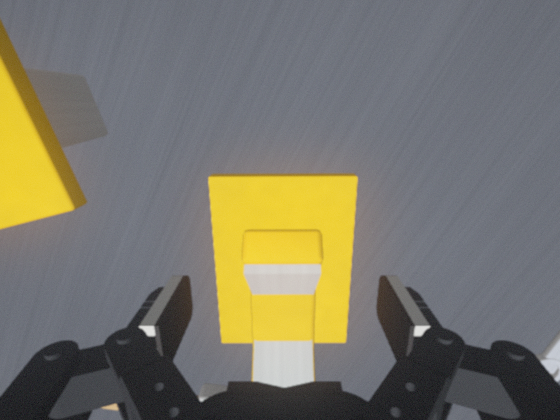

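The web sits centred between the fingers at (283,260), with clearance on both sides. I close.

{"api": "drive_tool", "payload": {"targets": [[[1,0,0,0,0,0,0],[1,0,0,0,0,0,0],[1,0,0,0,0,0,0],[1,0,0,0,0,0,0],[1,0,0,0,0,0,0]]]}}

```text
t: 4.95
position: [482.6, -328.0, 111.7]
orientation: [0.001, 0.521, 0.853, -0.0]
wrist_force: [1.0, -0.4, 3.9]
grip_width: 25.1
gripper_force: 60.5
```

{"api": "drive_tool", "payload": {"targets": [[[1,0,0,0,0,0,0],[1,0,0,0,0,0,0],[1,0,0,-1,0,0,0],[1,0,0,-2,0,0,0]]]}}

```text
t: 5.45
position: [481.8, -327.3, 130.9]
orientation: [-0.001, 0.521, 0.853, 0.0]
wrist_force: [-0.9, -0.6, -6.6]
grip_width: 25.1
gripper_force: 59.6
```

Held: about 6.6 N at the wrist matches 0.7 kg. I lift it above the green rest, then carry it across.

{"api": "drive_tool", "payload": {"targets": [[[1,0,0,-4,0,0,0],[1,0,0,-8,0,0,0],[1,0,0,-12,0,0,0],[1,0,0,-16,0,0,0],[1,0,0,-20,0,0,0]]]}}

```text
t: 6.08
position: [481.9, -327.4, 332.5]
orientation: [-0.001, 0.521, 0.853, 0.0]
wrist_force: [0.6, -0.6, -6.8]
grip_width: 25.2
gripper_force: 60.8
```

{"api": "drive_tool", "payload": {"targets": [[[1,4,2.5,0,0,0,0],[1,8,5,0,0,0,0],[1,12,7.5,0,0,0,0],[1,16,10,0,0,0,0],[1,20,12.5,0,0,0,0]]]}}

```text
t: 6.7
position: [501.8, -91.1, 331.3]
orientation: [-0.0, 0.521, 0.853, -0.0]
wrist_force: [1.5, -0.3, -6.4]
grip_width: 25.2
gripper_force: 60.9
```

{"api": "drive_tool", "payload": {"targets": [[[1,4,2.5,0,0,0,0.03],[1,8,5,0,0,0,0.06],[1,12,7.5,0,0,0,0.09],[1,16,10,0,0,0,0.13],[1,20,12.5,0,0,0,0.166]]]}}

```text
t: 7.32
position: [521.7, 143.7, 331.3]
orientation: [-0.0, 0.591, 0.807, -0.0]
wrist_force: [1.1, -0.0, -7.2]
grip_width: 25.2
gripper_force: 60.8
```

```bash
python3 - <<'E'
from h import *
A=[];
for i in range(6): im,K,E=cam("wrist"); A.append(Rt()[0])
p,r=Rt(); p=np.mean(A[2:],0); print(p.round(1),np.degrees(np.arctan2(r[1,1],r[0,1])),r.T@(np.array([532.4,255,p[2]])-p), env.state()["grip_width"])
E
```

```text
[521.8 142.6 331.1] 17.616260408774835 [ 1.03940265e+02  4.41266736e+01 -5.34110037e-02] 25.00131150092522
```

{"api": "drive_tool", "payload": {"targets": [[[1,4,1.7,0,0,0,0],[1,8,3.4,2,0,0,0],[1,10.4,4.4,6,0,0,0],[1,10.4,4.4,9,0,0,0],[1,10.4,4.4,11,0,0,0]]]}}

```text
t: 8.25
position: [532.4, 253.7, 219.6]
orientation: [-0.001, 0.591, 0.807, -0.001]
wrist_force: [0.7, -0.2, -6.2]
grip_width: 25.1
gripper_force: 61.6
```

```bash
python3 - <<'E'
from h import *
A=[]
for i in range(5): env.camera("wrist"); A.append(Rt()[0])
p=np.mean(A,0);r=Rt()[1]; print(p.round(1),np.degrees(np.arctan2(r[1,1],r[0,1])),r.T@(np.array([532.4,255,p[2]])-p),env.state()["wrist_force"])
zc=p[2]-111+78
w,K,E=cam("wrist"); cv2.imwrite("pics/w4.png",w)
s=proj(K,E,[532,255,zc])[0]; print(s,zc); print(quad(w,K,E,yel,s,200,zc)[0])
t,K,E=cam("top"); s=proj(K,E,[532,255,zc])[0]; print(s); print("top",quad(t,K,E,yel,s,50,zc)[0])
c,K,E=cam("scene"); s=proj(K,E,[532,255,zc])[0]; print(s); print("scene",quad(c,K,E,yel,s,50,zc)[0])
s=s.astype(int)
f=lambda i:cv2.resize(i,(400,400),interpolation=cv2.INTER_CUBIC)
cv2.imwrite("pics/s4.png",np.hstack([f(c[max(0,s[1]-50):s[1]+70,s[0]-60:s[0]+60]),cv2.resize(w,(400,400))]))
E
```

```text
[532.5 253.7 220.3] 17.596315377962622 [1.24042998e+00 3.00857443e-01 3.61569380e-04] [ 0.39987768  0.02577826 -6.6484437 ]
[279.97090704 265.15644553] 187.34574326079905
((530.1495361328125, 267.8417053222656), (72.30738067626953, 70.69755554199219), 17.554956436157227)
[139.41218488 175.36915161]
top ((540.4114990234375, 235.01283264160156), (75.45266723632812, 56.997066497802734), 16.301681518554688)
[386.424341   144.62553196]
scene ((533.5045776367188, 251.487060546875), (69.74580383300781, 96.15096282958984), 17.198156356811523)
```

View pics/s4.png

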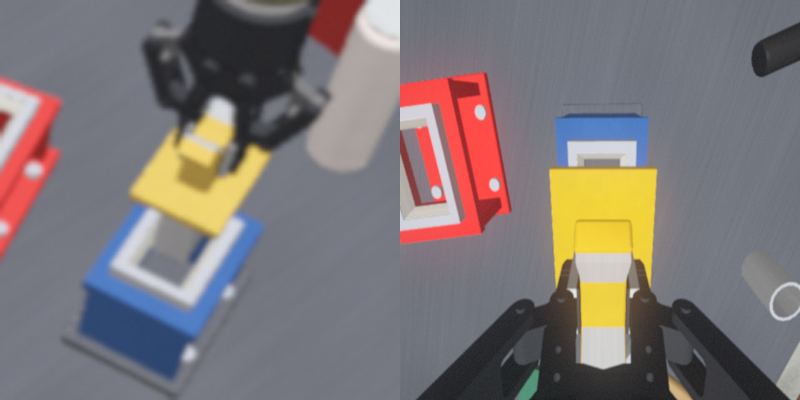

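The scene crop shows the shank's foot directly above the slot at (185,245), and the collar parallel to the rim. In the wrist view the collar and rim share a centreline (x about 603). Alignment is within 1–2 mm, so I lower gently.

{"api": "drive_tool", "payload": {"targets": [[[1,0.1,0,0.8,0,0,0],[1,0.1,0,1.6,0,0,0],[1,0.1,0,2.4,0,0,0],[1,0.1,0,3.2,0,0,0],[1,0.1,0,3.2,0,0,0]]]}}

```text
t: 9.28
position: [532.0, 255.6, 188.5]
orientation: [-0.0, 0.59, 0.807, -0.001]
wrist_force: [0.1, -0.0, -6.3]
grip_width: 25.0
gripper_force: 61.6
```

{"api": "drive_tool", "payload": {"targets": [[[1,0,0,1,0,0,0],[1,0,0,2,0,0,0],[1,0,0,3,0,0,0],[1,0,0,4,0,0,0],[1,0,0,4,0,0,0]]]}}

```text
t: 9.9
position: [531.9, 255.5, 148.3]
orientation: [-0.001, 0.59, 0.807, -0.001]
wrist_force: [-0.4, -0.5, -7.3]
grip_width: 25.2
gripper_force: 61.6
```

{"api": "drive_tool", "payload": {"targets": [[[1,0,0,0.4,0,0,0],[1,0,0,0.7,0,0,0],[1,0,0,0.9,0,0,0],[1,0,0,1.0,0,0,0],[1,0,0,1.0,0,0,0]]]}}

```text
t: 10.52
position: [532.3, 255.6, 139.3]
orientation: [0.0, 0.59, 0.807, 0.0]
wrist_force: [-0.1, 0.2, -7.8]
grip_width: 25.1
gripper_force: 61.8
```

{"api": "drive_tool", "payload": {"targets": [[[1,0,0,0.1,0,0,0],[1,0,0,0.1,0,0,0]]]}}

```text
t: 10.78
position: [532.3, 255.6, 138.3]
orientation: [-0.0, 0.59, 0.807, -0.0]
wrist_force: [-0.6, -1.1, -6.1]
grip_width: 24.9
gripper_force: 61.8
```

{"api": "drive_tool", "payload": {"targets": [[[1,0,0,0.1,0,0,0],[1,0,0,0.1,0,0,0]]]}}

```text
t: 11.02
position: [532.2, 255.6, 137.2]
orientation: [-0.0, 0.59, 0.807, -0.0]
wrist_force: [-0.7, -0.0, -6.6]
grip_width: 24.9
gripper_force: 61.8
```

{"api": "drive_tool", "payload": {"targets": [[[1,0,0,0.05,0,0,0],[1,0,0,0.05,0,0,0]]]}}

```text
t: 11.28
position: [532.3, 255.6, 137.0]
orientation: [0.0, 0.59, 0.807, 0.0]
wrist_force: [-0.4, -1.1, -5.3]
grip_width: 25.2
gripper_force: 62.2
```

{"api": "drive_tool", "payload": {"targets": [[[1,0,0,0.05,0,0,0],[1,0,0,0.05,0,0,0]]]}}

```text
t: 11.52
position: [532.4, 255.6, 136.9]
orientation: [0.0, 0.59, 0.807, 0.0]
wrist_force: [-2.8, -2.7, 1.4]
grip_width: 24.9
gripper_force: 62.9
```

{"api": "drive_tool", "payload": {"targets": [[[1,0,0,0.05,0,0,0],[1,0,0,0.05,0,0,0]]]}}

```text
t: 11.78
position: [532.4, 255.5, 136.8]
orientation: [0.0, 0.59, 0.807, 0.0]
wrist_force: [-5.4, -4.2, 6.0]
grip_width: 25.1
gripper_force: 63.6
```

The collar is on the rim: the weight has transferred to it at z≈136.9, as predicted. I release, rise and check.

{"api": "drive_tool", "payload": {"targets": [[[0.6,0,0,0,0,0,0],[0.5,0,0,0,0,0,0],[0.2,0,0,0,0,0,0],[0,0,0,0,0,0,0],[0,0,0,0,0,0,0]]]}}

```text
t: 12.4
position: [532.3, 255.7, 135.8]
orientation: [0.0, 0.59, 0.807, 0.0]
wrist_force: [-0.2, 0.5, -0.8]
grip_width: 85.1
gripper_force: 0.0
```

{"api": "drive_tool", "payload": {"targets": [[[0,0,0,0,0,0,0],[0,0,0,-2,0,0,0],[0,0,0,-6,0,0,0],[0,0,0,-10,0,0,0],[0,0,0,-15,0,0,0]]]}}

```text
t: 13.02
position: [531.9, 255.5, 286.7]
orientation: [-0.0, 0.59, 0.807, -0.001]
wrist_force: [-0.1, -0.1, 0.4]
grip_width: 85.4
gripper_force: 0.0
```

{"api": "drive_tool", "payload": {"targets": [[[0,-5,-3,-1,0,0,0],[0,-10,-6,-2,0,0,0],[0,-15,-9,-2,0,0,0],[0,-15,-9,-2,0,0,0]]]}}

```text
t: 13.52
position: [491.6, 82.7, 306.3]
orientation: [0.0, 0.592, 0.806, 0.0]
wrist_force: [-1.3, 0.6, 0.4]
grip_width: 85.3
gripper_force: 0.0
```

```bash
python3 - <<'E'
from h import *
t,K,E=cam("top"); print("top",quad(t,K,E,yel,proj(K,E,[532,255,103])[0],40,103)[0])
c,K2,E2=cam("scene"); s=proj(K2,E2,[532,255,103])[0].astype(int); print("scene",quad(c,K2,E2,yel,s,40,103)[0])
g=proj(K,E,[514,-20,78])[0].astype(int); print(s,g)
f=lambda i,n:cv2.resize(i,(n,400),interpolation=cv2.INTER_CUBIC)
cv2.imwrite("pics/s5.png",np.hstack([f(c[s[1]-60:s[1]+60,s[0]-60:s[0]+60],400),f(t[120:260,100:310],400)]))
E
```

```text
top ((541.266357421875, 221.29844665527344), (42.286441802978516, 53.17507553100586), 88.87428283691406)
scene ((533.0281372070312, 253.47396850585938), (67.08840942382812, 98.7357406616211), 18.0291690826416)
[379 165] [267 191]
```

View pics/s5.png

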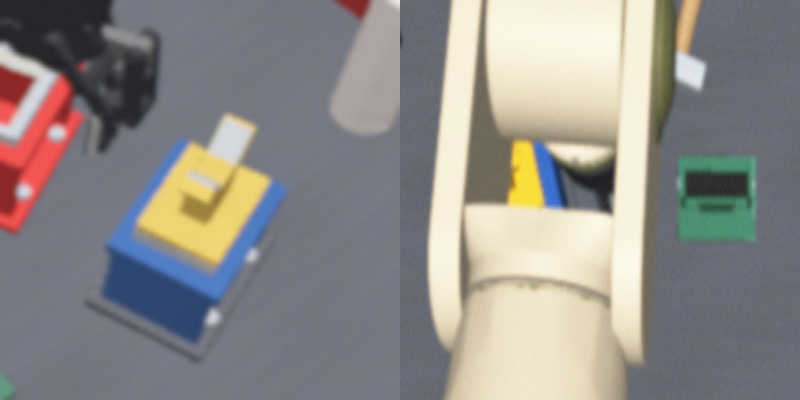

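The scene crop shows the yellow rest seated with its collar flat on the rim at (205,205), aligned with the socket. The top view shows the green rest still standing at (717,197). The arm is clear of both.

```bash
python3 -c "
from workcell import env
print(env.hand_in())"
```

```text
the job is handed in; nothing more can be done
None
```

The smaller yellow V-rest is seated in the blue socket with its collar flat on the steel rim and the gripper released; the green roller rest was left standing, and the job is handed in at about 14 s (no verdict returned).

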